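# Push a stuck stone core out of a coring barrel

### The job

A stone core is stuck in the upright coring barrel. Take the push rod from its wooden holder, put it down through the barrel's guide cap and push the sealed disc inside gently all the way down, never pressing on the barrel or the disc with more than 20 N (it drags harder the faster it is pushed, and far harder where the core is tight, so slow down as soon as the force climbs), so that the core comes out of the bottom into the catch tray. Then draw the rod out and stand it fully back in the holder, leaving the other things on the bench where they are.

Things in the scene. Friction and masses are not known exactly. Their poses are not given: they have to be found in the camera images.
- stand: Dark steel ejection stand, fixed. Open catch tray 116 x 116 mm, walls 20 mm high and 6 mm thick, floor 5 mm thick; two posts at its own y = +-44 mm carry a saddle plate (56 x 104 mm, top 88 mm high) that holds the barrel upright over the tray's middle. Origin: centre of the underside, z up.
- barrel: Plain steel coring barrel, fixed upright in the stand: tube 38 mm outside and 30 mm inside, 82 mm long with a guide cap (46 mm outside, 10 mm thick) at its top. Origin: centre of its open lower end, 60 mm above the bench; z up along the bore. Three small damped spring plungers near the lower end hold the core.
- barrel_mouth (a point): Centre of the round 20 mm hole in the guide cap, at the cap's top face, 142 mm above the bench. The rod goes straight down here.
- follower (a joint): Black rubber-sealed disc (29 mm wide, 8 mm thick) in the barrel above the core; value in m: how far down it has slid. 0 = top, its upper face 18 mm below the mouth; 0.056 = fully down on a rigid stop, upper face 74 mm below the mouth. Starts at 0 to 0.008, stays where left. Resists with 3 N of friction plus drag that grows with speed (many newtons at 10 mm/s).
- core: Grey stone core, 26 mm wide, 36 mm long, its lower 10 mm tapering to 19 mm; stuck in the barrel's lower half behind the plungers. Origin: centre of its lower end. The disc bears on it from about 0.013; while the taper spreads the plungers (the next 9 mm or so) the resistance passes 20 N at speeds above about 2 mm/s, thereafter it is small. It drops out with the disc at about 0.050.
- holder: Wooden block 76 x 76 x 45 mm, fixed, with a round hole 22 mm wide and 38 mm deep in the middle of its top. Origin: centre of the underside.
- holder_mouth (a point): Centre of the holder's hole at the block's top face, 45 mm above the bench.
- push_rod: Push rod, standing upright in the holder: steel shaft 16 mm in diameter and 92 mm long with a bevelled foot, a brass collar 24 mm wide, and a square wooden handle 26 x 26 mm from 98 to 148 mm above the foot (a rounded button on top ends at 151 mm). About 0.2 kg. Origin: centre of the foot; z up along the rod, x and y square to the handle's sides. In the holder its foot stands 7 mm above the bench.
- mallet: Bystander: wooden mallet standing on its head, 73 mm wide, 213 mm tall. Leave it.
- chisel_point: Bystander: point chisel lying on the bench, 206 mm long. Leave it.
- offcut: Bystander: stone offcut 40 x 52 x 26 mm. Leave it.
- oil_can: Bystander: oil can, 62 mm wide, 165 mm tall with its spout. Leave it.
There are look-alikes about, which are no part of the job. Leave any blue look-alike of the push_rod alone.

How it is judged:
On the way, in this order (a step that is already met when the one before it is completed fails the run):
1. the rod's foot is inside the barrel, through the guide cap (horizontal distance between push_rod and barrel_mouth below 0.008 m and z of push_rod in the frame of barrel_mouth below -0.012 m and z of push_rod in the frame of barrel above 0 m), for 0.1 s.
2. with the rod in the barrel, the disc has been pushed down and the core has left the barrel (value of joint follower above 0.05 m and horizontal distance between push_rod and barrel_mouth below 0.008 m and z of push_rod in the frame of barrel_mouth below -0.06 m and z of core in the frame of stand below 0.045 m), for 0.1 s.
At the end, for the whole second after the job is handed in: The disc is pushed down (at least 50 of its 56 mm), the core lies at rest in the catch tray under the barrel, and the push rod stands released and at rest in the holder's hole, its foot at least 32 mm deep and the rod within 0.2 rad of upright (value of joint follower above 0.05 m and z of core in the frame of stand below 0.045 m and horizontal distance between core and stand below 0.065 m and linear speed of each of core, push_rod below 0.03 m/s and horizontal distance between push_rod and holder_mouth below 0.01 m and z of push_rod in the frame of holder_mouth below -0.032 m and angle between push_rod's own z axis and vertical below 0.2 rad); the robot touches nothing.
It fails at once if the rod presses on the barrel or the disc in it with more than 20 N (contact force between push_rod and barrel above 20 N).
It fails at once if a bystander is moved by more than 30 mm (distance of any of mallet, chisel_point, offcut, oil_can from where it was at the start of the episode above 0.03 m).
It also fails if it takes over 72 s, if anything falls off the work surface, if the arm or the gripper's body presses on something with over 40 N, if the wrist force passes 120 N, or if a joint passes its speed limit or range.

### The arm

A 6-joint arm with a two-finger parallel gripper is mounted at the origin on a cart in front of the work surface, level with it; the furniture and walls round the work are solid. World frame = base frame: x ahead of the robot, y to its left, z up, the work surface at z = 0. Lengths are in m, angles in rad, forces in N, time in s.
With the tool pointing down it reaches from about 0.225 to 0.875 m from the base axis. Payload 3.4 kg.
Tool frame: the origin (TCP) lies midway between the tips of the shut fingers; the grasp point (between the pads) lies 19 mm behind it (pinch_z is the distance from the TCP to the grasp point, in m); z points along the fingers, y is the line along which they close (so a half turn about z gives the same grasp; the last joint's range is limited). The gripper opens to 85 mm and grips with 20 to 120 N. Pads are 22 mm wide; open, the fingers measure 114 mm over their backs; the gripper's body (76 mm by 85 mm) begins 54 mm behind the grasp point. The pads swing forward as they close: fully open they stand 13 mm farther back than shut.
Start: joints at [-1.466, 0.276, 1.505, -0, 1.361, -0.121], TCP at [0.129, -0.56, 0.231] pointing down, gripper open.
Joint ranges: [-2.89, 2.89], [-0.75, 2.08], [0.22, 2.7], [-1.18, 4.32], [0.11, 2.71], [-2.7, 2.7]. Speed limits (rad/s): [2.57, 2.57, 3.14, 3.14, 3.14, 3.14].

### API

Orientations are given as a unit quaternion [w, x, y, z].
In Python, from rig import get_state, get_image, sign_off, pinch_z gives the robot as it stands.
- The arm moves only by the tool send_rows, never from a script. Its argument "steps" is one flat list of numbers, 5 for each row, row after row: the gripper's target within -1 to 1 (fully open at 1, half-way at 0, shut at -1), then the shift along the tool's x, y, z in cm, then the turn about the tool's z in degrees. In form: [gripper, x, y, z, roll, gripper, x, y, z, roll, ...]. A call has 1 to 12 rows; each row shifts and turns the commanded pose from where the row before left it, along the tool's axes as they then stand; what a row does not reach is not made up. A row lasts 1/10 s, in which the tool goes at most 50 mm and 8.59 degrees, less where a joint would pass 70% of its speed; a pose out of reach is approached as far as the arm can. A call is refused whole if a number of a shift passes 5 or a number of a turn 8.59, either way. A call with a gripper value outside its range is refused whole. The fingers move at their own pace and stop on an object; "newtons" is the grip in N (left out, the last holds). Time passes only in rows, so rows that do not move let the fingers close. It gives the time, the measured TCP pose, the force, the opening and the grip force at its end, in the units of the state.
- get_state(): the state, without advancing time (a new reading comes with each control period).
- get_image(name): name is "side" or "top"; returns a dict with "color" (420x560x3 uint8, red, green, blue), "mtx" (3x3 intrinsics, pixels), "T" (4x4, takes a point from camera to world coordinates). Camera axes: x right, y down, z forward; pixel columns grow to the right and rows downward; lengths in m; the calibration is good to about 2 mm. A picture is of the moment at which its call begins. There is no depth.
- sign_off(): hands the job in; it is judged then, once.
The state is a dict: "clock": time; "qpos": joint angles; "qd": joint speeds; "effort": joint torques, N m; "position": TCP position; "ee_rot": TCP orientation; "contact_force": force on the tool from outside, world axes, zero at the start; "moment": the same for the moment, N m; "width": finger opening in m; "gripper_force": force on a finger pad.
Only numpy, scipy, OpenCV 4.12 (cv2) and the standard library are available. Lean on these libraries where they do the work, as an engineer would, in place of code of your own. Each camera call takes 0.05 s, during which the arm holds its last target. There are 200 camera calls.

## Working session

There is one attempt and no reset: what is moved stays moved. The work goes in short steps, Python scripts to look and compute and a tool call to move; the robot and the scene stay as the last step left them, time stands still between calls to the robot, and variables do not carry over. Pictures are saved under pics/ and viewed, at most 10 in all, crops included, and the job is handed in when it is done.

Besides the shell and the picture viewer there is one more tool, called after ">>>" in YAML: its name, and indented under it one key for each argument. send_rows: Moves the arm, as the interface text tells. Its arguments: {"type":"object","properties":{"steps":{"type":"array"},"newtons":{"type":"number"}},"required":["steps"]}

```bash
mkdir -p pics
cat > h.py <<'E'
import numpy as np, cv2
from rig import get_state, get_image, sign_off, pinch_z
def snap(n,f):
    d=get_image(n); cv2.imwrite(f'pics/{f}.png',d['color'][:,:,::-1]); np.savez(f'pics/{f}.npz',**d); return d
def load(f): return np.load(f'pics/{f}.npz')
def ray(d,u,v):
    r=np.linalg.inv(d['mtx'])@[u,v,1]; T=d['T']; r=T[:3,:3]@r; return T[:3,3],r/np.linalg.norm(r)
def plane(d,u,v,z):
    o,r=ray(d,u,v); return o+r*(z-o[2])/r[2]
def proj(d,p):
    T=np.linalg.inv(d['T']); q=d['mtx']@(T[:3,:3]@np.array(p)+T[:3,3]); return q[:2]/q[2]
E
python3 - <<'E'
from h import *
a=snap('side','s0');b=snap('top','t0')
s=get_state();print(s,pinch_z if not callable(pinch_z) else pinch_z())
for d in(a,b):print(d['T'].round(3).tolist(),d['mtx'].round(1).tolist())
E
```

```text
{'clock': 0.1, 'qpos': array([-1.46600795e+00,  2.76563960e-01,  1.50602494e+00,  5.07320691e-06,
        1.36070774e+00, -1.21010919e-01]), 'qd': array([-5.05563719e-05,  2.11157533e-04, -2.83385273e-03, -6.75351529e-04,
       -6.54469284e-04, -1.18248844e-03]), 'effort': array([ 1.75648849e-03, -4.17700446e+01, -2.46404403e+01, -2.33321407e-04,
        5.71538534e-03,  1.41873670e-05]), 'position': array([ 0.12867404, -0.55992604,  0.23050052]), 'ee_rot': array([-8.51944555e-04,  9.93633301e-01,  1.12659387e-01,  9.39096646e-06]), 'contact_force': array([-0.58445239, -0.40266801, -0.02311153]), 'moment': array([ 0.02519411, -0.00747875,  0.03329807]), 'gripper_force': 0.0, 'width': 0.08548590672112934} 0.0187
[[0.998, -0.013, 0.063, 0.446], [-0.061, -0.491, 0.869, -0.965], [0.02, -0.871, -0.491, 0.638], [0.0, 0.0, 0.0, 1.0]] [[423.5, 0.0, 278.5], [0.0, 423.5, 210.9], [0.0, 0.0, 1.0]]
[[-0.02, -0.994, 0.108, 0.398], [-0.999, 0.017, -0.034, 0.009], [0.032, -0.109, -0.994, 1.186], [0.0, 0.0, 0.0, 1.0]] [[388.7, 0.0, 278.7], [0.0, 388.7, 210.1], [0.0, 0.0, 1.0]]
```

View pics/s0.png

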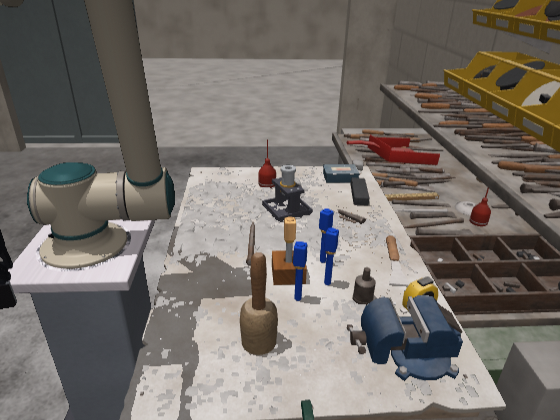

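View pics/t0.png

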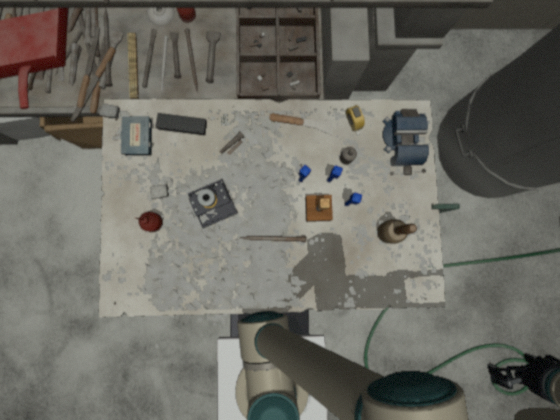

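Side view: the wooden-handled rod stands in the holder at (291,228)–(288,265). The blue look-alikes are at (326,220), (331,243) and (300,260). Top view: rod handle (324,203), holder (319,207), barrel and stand (210,200), mallet (397,230), chisel (275,238), offcut (160,190), oil can (150,221). I choose the wooden-handled rod in the holder and check it in a close crop.

Run:
```python
from h import *
t=load('t0')['color'];s=load('s0')['color']
f=lambda im,u,v,w,h,k:cv2.resize(im[v:v+h,u:u+w],None,fx=k,fy=k,interpolation=cv2.INTER_CUBIC)
A=f(t,290,160,80,70,5);B=f(t,180,170,70,70,5);C=f(s,255,205,100,90,4)
D=f(s,255,155,65,70,4)
W=np.zeros((600,800,3),np.uint8)
W[:300,:342]=A[:300,:342]*0+cv2.resize(A,(342,300));W[:300,350:650]=cv2.resize(B,(300,300))
W[305:595,:322]=cv2.resize(C,(322,290));W[305:585,350:610]=D
cv2.imwrite('pics/c0.png',W[:,:,::-1])
```

```text
(no output)
```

View pics/c0.png

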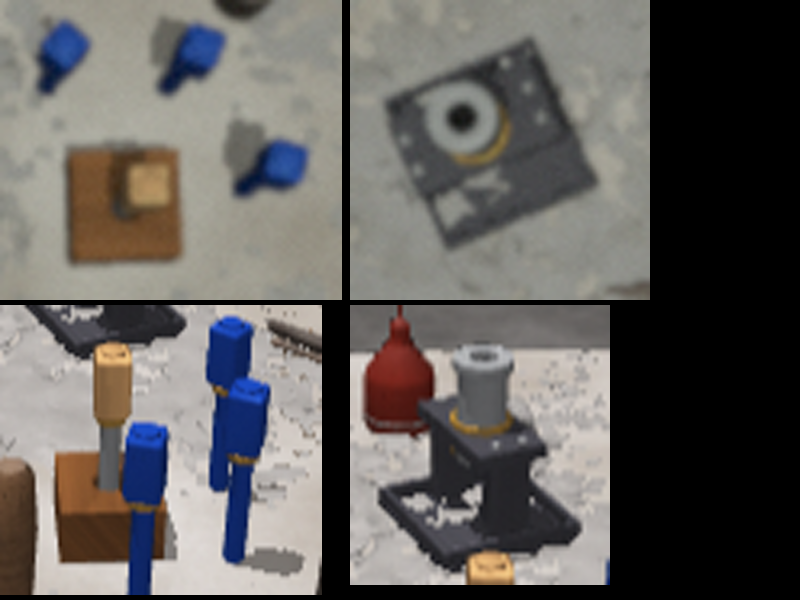

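The crop confirms the choice: a tan handle in the brown holder, with the blue ones standing on the bench beside it. The barrel cap hole is at about top pixel (206,197).

```bash
cat > m.py <<'E'
from h import *
d=load('t0');im=d['color'].copy();hsv=cv2.cvtColor(im,cv2.COLOR_RGB2HSV)
def big(m,box):
    k=np.zeros_like(m);u,v,w,h=box;k[v:v+h,u:u+w]=m[v:v+h,u:u+w]
    c,_=cv2.findContours(k,0,2);return max(c,key=cv2.contourArea)
print(hsv[203,325],hsv[212,312],hsv[193,300],hsv[197,206],hsv[197,199],hsv[190,197])
m=cv2.inRange(hsv,(8,60,0),(25,255,255))
tan=cv2.inRange(hsv,(8,60,150),(28,255,255))
c=big(tan,(316,194,20,20));r=cv2.minAreaRect(c);print('tan',r,plane(d,*r[0],.155))
c=big(m,(300,188,36,40));r=cv2.minAreaRect(c);print('holder',r,plane(d,*r[0],.045))
p=[plane(d,*q,.045)[:2].round(4).tolist() for q in cv2.boxPoints(r)];print(p)
g=im[180:215,190:225].mean(2)
hole=cv2.inRange(g,0,75)[10:25,8:25]
grey=(cv2.inRange(hsv,(0,0,115),(179,60,255)))
for nm,mk,box in(('ringgrey',grey,(194,186,24,24)),):
    c=big(mk,box);(u,v),R=cv2.minEnclosingCircle(c);e=cv2.fitEllipse(c);print(nm,u,v,R,e,plane(d,u,v,.142),plane(d,*e[0],.142))
w=np.clip(95-g[10:25,8:25],0,None);yy,xx=np.mgrid[190:205,198:215]
ok=(np.hypot(xx-206,yy-197.3)<6);w=w*ok;u,v=(w*xx).sum()/w.sum(),(w*yy).sum()/w.sum();print('hole',u,v,plane(d,u,v,.142))
b=cv2.inRange(hsv,(105,120,40),(130,255,255))
for box in((297,160,16,25),(326,160,18,25),(344,188,20,20)):
    c=big(b,box);r=cv2.minAreaRect(c);u,v=c[:,0].T;print('blue',r,plane(d,*r[0],.13))
# side
d=load('s0');im=d['color'];hsv=cv2.cvtColor(im,cv2.COLOR_RGB2HSV);tan=cv2.inRange(hsv,(8,60,150),(28,255,255))
c=big(tan,(280,210,22,35));x,y,w,h=cv2.boundingRect(c);print('side handle',x,y,w,h)
E
python3 m.py
```

```text
[ 17 116 178] [ 14 156 113] [ 28  18 168] [120   9  28] [ 60   9 143] [80 10 78]
tan ((324.5, 202.5), (7.0, 7.0), 90.0) [ 0.52846727 -0.14958679  0.155     ]
holder ((319.0, 207.0), (26.0, 26.0), 90.0) [ 0.5291826  -0.14970333  0.045     ]
[[0.5687, -0.1121], [0.5675, -0.1898], [0.4898, -0.1871], [0.4912, -0.1099]]
ringgrey 204.3292694091797 196.9146270751953 9.20341968536377 ((205.09352111816406, 196.85763549804688), (15.035438537597656, 17.23365020751953), 118.13138580322266) [0.55057936 0.17334869 0.142     ] [0.55070222 0.17129943 0.142     ]
hole 205.62601779965914 197.03484188600643 [0.55019707 0.16987146 0.142     ]
blue ((302.75, 172.75001525878906), (7.77817440032959, 14.142135620117188), 45.0) [ 0.61562388 -0.09571731  0.13      ]
blue ((334.7000427246094, 174.1000213623047), (8.497057914733887, 16.54690170288086), 26.56505012512207) [ 0.61059446 -0.18451128  0.13      ]
blue ((353.5000305175781, 200.00001525878906), (9.192387580871582, 16.263456344604492), 45.0) [ 0.5372723  -0.23403511  0.13      ]
side handle 285 217 11 8
```

>>> send_rows:
  steps: [0.3,0,0,-1.5,6.4,0.3,0,0,-1.5,6.5,0.3,3.2,-3.3,0,0,0.3,3.2,-3.3,0,0,0.3,3.2,-3.3,0,0,0.3,3.2,-3.3,0,0,0.3,3.2,-3.3,0,0,0.3,3.2,-3.3,0,0,0.3,3.2,-3.3,0,0,0.3,3.2,-3.3,0,0,0.3,3.2,-3.3,0,0,0.3,3.2,-3.3,0,0]
  newtons: 60

```text
clock: 1.3
position: [0.4493, -0.2285, 0.261]
ee_rot: [-0.0, 1.0, 0.0, -0.0]
contact_force: [1.6, -0.9, 0.1]
width: 0.0556
gripper_force: 0.0
```

>>> send_rows:
  steps: [0.3,2.7,-2.6,0,0,0.3,2.7,-2.6,0,0,0.3,2.6,-2.6,0,0,0.3,0,0,3,0,0.3,0,0,3,0,0.3,0,0,0,0,0.3,0,0,0,0]

```text
clock: 2.0
position: [0.5282, -0.1521, 0.2011]
ee_rot: [-0.0, 1.0, 0.0, -0.001]
contact_force: [-0.2, 0.4, -0.4]
width: 0.0555
gripper_force: 0.0
```

Run:
```python
from h import *
a=snap('side','s1');b=snap('top','t1');s=get_state();print(s['position'],s['width'])
f=lambda im,u,v,w,h,k:cv2.resize(im[v:v+h,u:u+w],None,fx=k,fy=k,interpolation=cv2.INTER_CUBIC)
W=np.hstack([f(a['color'],230,140,130,150,3)[:450],f(b['color'],260,130,130,150,3)])
cv2.imwrite('pics/c1.png',W[:,:,::-1])
```

```text
[ 0.52932623 -0.15283753  0.20283264] 0.05522992624714486
```

View pics/c1.png

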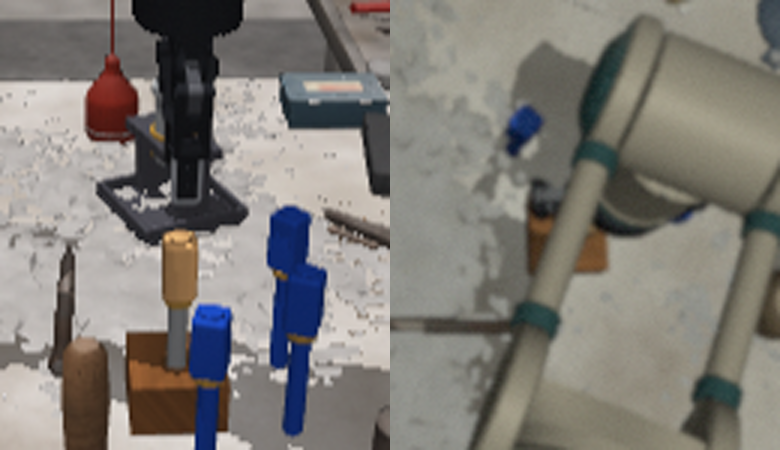

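The fingers hang above the tan handle, with tips at about side pixel (294,206) and the handle top at (290,218). The top view is blocked by the arm. I check the x offset with a projection.

Run:
```python
from h import *
d=load('s1');print('tcp',proj(d,(.529,-.1525,.202)),'rodtop',proj(d,(.5288,-.1497,.155)))
im=d['color'];hsv=cv2.cvtColor(im,cv2.COLOR_RGB2HSV)
m=cv2.inRange(hsv,(10,70,90),(30,170,255))[214:243,275:300]
for i in range(0,29,2):
    k=np.flatnonzero(m[i]); print(214+i,275+k.min() if len(k) else None,275+k.max() if len(k) else None)
for v in(150,0.105,0.155):
    pass
for z in(.11,.13,.15):
    print(z,proj(d,(.5288-.013,-.1627,z)),proj(d,(.5288+.013,-.1627,z)))
g=im[200:208,280:310].mean(2).astype(int);print(g)
```

```text
tcp [289.94359489 201.66871337] rodtop [289.05990356 219.53023359]
214 None None
216 288 291
218 284 294
220 284 295
222 285 295
224 285 295
226 284 295
228 285 295
230 285 295
232 284 295
234 284 295
236 284 295
238 284 295
240 285 293
242 287 292
0.11 [283.19426814 239.59635964] [294.59865465 239.40000871]
0.13 [283.41797031 232.13838303] [294.9394656  231.95280622]
0.15 [283.64633789 224.52486688] [295.287372   224.35055817]
[[ 39  38  38  39  39  40 147  95  90  19  20  18  20  18  18  24  95  63
   37  39  43  64 132 156 177 182 183 183 185 180]
 [ 38  38  40  42 149 148 181  95  83  19  19  18  25  19  19  28  95  60
   38  39  36  44  64 111 160 181 180 177 179 179]
 [ 37  38  46 157 188 185 182  95  79  19  20  17  24  19  21  31  95  56
   39  40  37  40  44  65 111 144 179 172 171 165]
 [ 41  41  47 127 191 188 184  95  75  20  19  20  20  18  19  33  95  53
   39  43 150  45  42  44  61  97 144 177 174 170]
 [ 45  44  45  47 127 183 125  95  71  17  19  20  19  19  18  34  96  51
   39  42 134  69  40  40  41  59  95 137 184 172]
 [ 45  45  45  46  47 117 144  95  76  18  17  18  17  18  16  35  95  53
   39  41  60  60  67  45  35  40  58  85 138 178]
 [141 143 141 142 146 146 176  96  89  56  57  60  61  62  61  76  89  44
   39  40  45  45  60  44  47  39  40  56  76 134]
 [183 183 183 181 182 180 114  74  85  79  78  80  81  81  80  77  60  39
   39  40  45  46  44  44  48  49  38  41  53  71]]
```

>>> send_rows:
  steps: [0.3,-0.2,-0.3,3,0,0.3,0,0,3,0,0.3,0,0,3,0,0.3,0,0,0,0,0.3,0,0,0,0,-1,0,0,0,0,-1,0,0,0,0,-1,0,0,0,0,-1,0,0,0,0,-1,0,0,0,0]

```text
clock: 3.1
position: [0.5278, -0.1498, 0.1134]
ee_rot: [0.001, 1.0, 0.0, 0.002]
contact_force: [0.0, -0.2, 6.8]
width: 0.0257
gripper_force: 58.7
```

>>> send_rows:
  steps: [-1,0,0,-1,0,-1,0,0,-3,0,-1,0,0,-4,0,-1,0,0,-4,0,-1,0,0,-4,0,-1,0,0,0,0,-1,0.5,-4,0,0,-1,0.5,-4,0,0,-1,0.5,-4,0,0,-1,0.5,-4,0,0,-1,0,-4,0,0,-1,0,-4,0,0]

```text
clock: 4.3
position: [0.5454, 0.0924, 0.2702]
ee_rot: [0.0, 1.0, 0.0, -0.001]
contact_force: [0.4, -0.2, -2.7]
width: 0.025
gripper_force: 60.1
```

>>> send_rows:
  steps: [-1,0,-4,0,0,-1,0,-3,0,0,-1,0,0,0,0,-1,0,0,0,0,-1,0,0,0,0]

```text
clock: 4.8
position: [0.5459, 0.1599, 0.2707]
ee_rot: [0.001, 1.0, 0.0, -0.001]
contact_force: [0.4, -0.3, -2.9]
width: 0.0254
gripper_force: 60.6
```

Run:
```python
from h import *
a=snap('side','s2');b=snap('top','t2');s=get_state();print(s['position'],s['width'],s['contact_force'],s['ee_rot'])
f=lambda im,u,v,w,h,k:cv2.resize(im[v:v+h,u:u+w],None,fx=k,fy=k,interpolation=cv2.INTER_CUBIC)
W=np.hstack([f(a['color'],240,100,90,130,4),f(b['color'],170,140,100,130,4)])
cv2.imwrite('pics/c2.png',W[:,:,::-1])
```

```text
[0.54613914 0.15964805 0.27100802] 0.02510574792313163 [-0.85224345 -0.45521405 -2.12611062] [ 3.45212086e-04  9.99999795e-01 -4.22153517e-04 -3.34591205e-04]
```

View pics/c2.png

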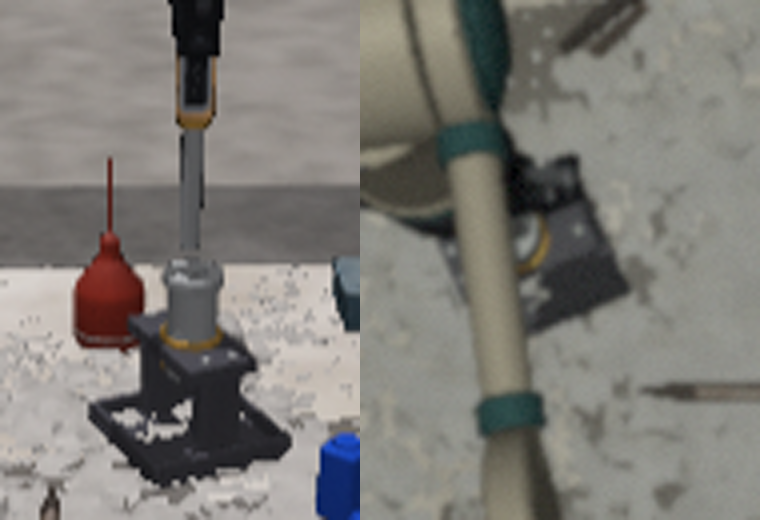

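The rod hangs slightly left of the barrel in the side view: the rod column is at about 287.5 px, the barrel at about 288, and the foot bottom at row 164. The top view is blocked by the forearm. I measure the x and y offset from the side view.

```bash
cat > off.py <<'E'
import sys
from h import *
d=load(sys.argv[1]);im=d['color'].astype(float)
np.set_printoptions(linewidth=250)
g=im[136:184,276:302].mean(2).astype(int)
for i in range(0,48): print(136+i,g[i])
for nm,p in (('mouth',(.5502,.1702,.142)),('foot',(.5461,.1598,.1646)),('rod140',(.5461,.1598,.20)),('tube',(.5502,.1702,.11))): print(nm,proj(d,p))
E
python3 off.py s2
```

```text
136 [145 145 145 146 147 148 147 146 144  34  79  87  89  85  82 142 141 140 141 142 143 145 147 148 150 151]
137 [147 148 150 149 150 150 149 147 143  49  79  87  89  86  82 142 142 140 142 141 142 144 144 144 144 146]
138 [144 147 150 151 152 154 152 150 147  58  81  87  89  86  81 144 143 143 143 142 142 142 140 140 139 138]
139 [144 146 150 152 153 155 156 154 153  57  89  86  88  86  80 147 146 145 145 143 143 140 138 137 136 135]
140 [146 149 151 152 155 156 157 156 153  59  93  86  88  85  78 148 148 146 144 141 141 139 138 138 137 139]
141 [146 150 152 153 154 155 156 154 152  60  92  88  88  86  76 149 147 146 144 143 141 140 140 139 140 141]
142 [146 148 151 153 153 152 152 151 148  60  93  87  89  85  76 147 148 147 146 146 144 143 143 142 142 141]
143 [143 143 146 146 147 147 147 147 144  61  93  89  88  83  63 148 148 147 147 146 145 145 146 144 144 143]
144 [138 138 138 138 139 140 142 141 142  62  94  91  87  83  53 148 149 149 148 147 147 146 146 146 145 146]
145 [139 138 135 134 135 137 138 137 137  78  94  88  86  83  53 143 145 146 148 149 150 149 148 147 147 146]

[... 3614 characters left out ...]
73 187 161 178]
179 [ 81  86  82  75  80  75  72  79  84  86  88  90  90  90  89  85  83  75 134 176 172 168 165 180 184 187]
180 [ 80  78  78  80  80  83  73  79  85  87  87  90  89  89  89  86  83  75 130 162 174 175 166 154 198 196]
181 [ 80  80  79  80 100  80  73  80  84  87  89  90  89  89  88  85  82  73  94 147 174 177 169 154 185 199]
182 [ 80  79  81  81  88  70  74  80  91  87  89  90  90  90  89  84  81  73  67 101 136 167 163 157 158 201]
183 [ 54  72  61  60  70  69  74  89  96  92  89  90  90  90  89  84  81  75  66  59  71 122 130 140 138 175]
mouth [287.14899972 167.52403959]
foot [286.24583783 161.74130471]
rod140 [286.60419963 150.14001461]
tube [286.82756004 177.49084739]
```

>>> send_rows:
  steps: [-1,0.2,-0.5,0,0,-1,0.2,-0.5,0,0,-1,0,0,0.6,0,-1,0,0,0.6,0,-1,0,0,0.4,0,-1,0,0,0,0,-1,0,0,0,0]

```text
clock: 5.6
position: [0.5501, 0.1708, 0.255]
ee_rot: [0.0, 1.0, 0.0, -0.0]
contact_force: [-0.1, -0.1, -1.8]
width: 0.0252
gripper_force: 60.5
```

Run:
```python
from h import *
a=snap('side','s3');print([get_state()['position'].round(4).tolist() for _ in range(1)],get_state()['contact_force'])
np.set_printoptions(linewidth=250)
g=a['color'][155:172,276:302].mean(2).astype(int)
for i in range(17): print(155+i,g[i])
W=cv2.resize(a['color'][130:190,255:320],None,fx=9,fy=9,interpolation=cv2.INTER_NEAREST);cv2.imwrite('pics/c3.png',W[:,:,::-1])
```

```text
[[0.5503, 0.1708, 0.2553]] [ 0.91347972  0.05192503 -2.43000964]
155 [102 102 102 102 101 101 103 104 105 105  90  93  87  88  81  29 105 104 101 101 101 101 100  99  99  97]
156 [102  99  98  97  98 100 102 102 104 105  91  94  89  87  81  79 103 102 101 101 100 100  99  99  97  96]
157 [101 101  99  98 100  99  98  99 100 101  91  93  88  87  81  99  99  99  99 101 102 103 103 101  99  97]
158 [ 99 101 100 100 100  98  97  97 100 101  92  94  88  86  81  99 100 100 101 103 104 105 106 106 104 101]
159 [ 99  99 100  99 100 100  99 101 101 101  92  92  88  87  79 102 103 104 107 108 107 108 108 109 107 105]
160 [ 99 100  98  97 100 101 100 102 104 103  92  93  89  86  80 105 107 108 109 110 110 111 113 113 113 111]
161 [ 97  96  96  96  98 101  99 103 105 105  92  92  88  86  79 107 111 112 113 111 109 111 113 115 115 113]
162 [ 93  93  94  95  95  97 101 103 104 103  92  93  88  86  79 105 107 109 110 109 109 112 114 113 115 114]
163 [ 94  93  95  95  97  98 102 104 106 104  92  92  89  85  78 104 107 107 110 111 112 114 113 112 114 113]
164 [ 98  99 101 103 104 105 107 109 108 106  95  93  89  84  77 106 108 110 111 113 115 114 112 112 113 111]
165 [102 102 104 106 106 108  75 103 102 102  93  90  87  83  83 102 112  88 111 112 113 114 110 112 114 111]
166 [165 164 127 126 128 117  81  97  99  97  94  91  91  89  92 100 105  89 105 130 163 166 167 166 167 166]
167 [193 191 174 173 158 109  98  98 136  83  89  91  92  90  88  85  99 100 101 118 187 189 190 191 192 191]
168 [193 192 191 190 146 137 154 153 168 125  97 101  75  76 113 125 151 152  99  97 185 186 187 187 189 189]
169 [191 189 188 187 128 122 155 176 178 166 153 154 145 146 160 167 177 168 124  83 186 185 186 187 189 189]
170 [187 186 184 184 145  90 113 134 143 147 156 163 164 163 162 148 141 121 105  72 187 186 188 187 188 189]
171 [183 184 184 182 173 112  92  95 103 109 118 123 121 120 117 104  97  82  77 104 185 184 185 188 187 187]
```

View pics/c3.png

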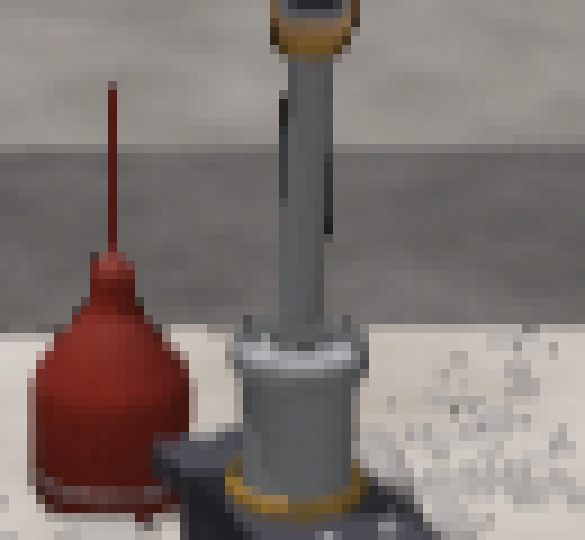

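The rod sits centred over the hole in x (rod 286–290, hole 285–291, row 167), and the foot is about 7 mm above the cap. I creep in.

>>> send_rows:
  steps: [-1,0,0,0.15,0,-1,0,0,0.15,0,-1,0,0,0.1,0,-1,0,0,0.1,0,-1,0,0,0.05,0,-1,0,0,0.05,0,-1,0,0,0.05,0,-1,0,0,0.03,0,-1,0,0,0.03,0]

```text
clock: 6.55
position: [0.5503, 0.1708, 0.2481]
ee_rot: [0.0, 1.0, 0.0, 0.0]
contact_force: [0.1, 0.1, -2.0]
width: 0.0255
gripper_force: 60.5
```

>>> send_rows:
  steps: [-1,0,0,0.04,0,-1,0,0,0.04,0,-1,0,0,0.04,0,-1,0,0,0.04,0,-1,0,0,0.04,0]

```text
clock: 7.05
position: [0.5503, 0.1708, 0.2461]
ee_rot: [0.0, 1.0, 0.0, -0.0]
contact_force: [-0.3, -1.2, -1.8]
width: 0.0254
gripper_force: 60.5
```

>>> send_rows:
  steps: [-1,0,0,0.05,0,-1,0,0,0.05,0,-1,0,0,0.05,0,-1,0,0,0.05,0,-1,0,0,0.05,0,-1,0,0,0.05,0]

```text
clock: 7.65
position: [0.5502, 0.1708, 0.2431]
ee_rot: [0.0, 1.0, 0.0, -0.0]
contact_force: [-0.1, -0.3, -1.0]
width: 0.0256
gripper_force: 60.5
```

>>> send_rows:
  steps: [-1,0,0,0.06,0,-1,0,0,0.06,0,-1,0,0,0.06,0,-1,0,0,0.06,0,-1,0,0,0.06,0,-1,0,0,0.06,0,-1,0,0,0.06,0,-1,0,0,0.06,0]

```text
clock: 8.45
position: [0.5503, 0.1708, 0.2383]
ee_rot: [0.0, 1.0, 0.0, 0.0]
contact_force: [0.6, -0.3, -2.8]
width: 0.0255
gripper_force: 60.5
```

>>> send_rows:
  steps: [-1,0,0,0.06,0,-1,0,0,0.06,0,-1,0,0,0.06,0,-1,0,0,0.06,0,-1,0,0,0.06,0,-1,0,0,0.06,0,-1,0,0,0.06,0,-1,0,0,0.06,0,-1,0,0,0.06,0,-1,0,0,0.06,0,-1,0,0,0.06,0]

```text
clock: 9.55
position: [0.5503, 0.1708, 0.2317]
ee_rot: [0.0, 1.0, 0.0, 0.0]
contact_force: [-0.2, -0.3, -2.1]
width: 0.0252
gripper_force: 60.5
```

>>> send_rows:
  steps: [-1,0,0,0.04,0,-1,0,0,0.04,0,-1,0,0,0.04,0,-1,0,0,0.04,0,-1,0,0,0.04,0,-1,0,0,0.04,0,-1,0,0,0.04,0,-1,0,0,0.04,0]

```text
clock: 10.35
position: [0.5504, 0.1708, 0.2291]
ee_rot: [0.0, 1.0, 0.0, 0.0]
contact_force: [-0.9, -0.5, 2.5]
width: 0.0253
gripper_force: 60.9
```

>>> send_rows:
  steps: [-1,0,0,0.04,0,-1,0,0,0.04,0,-1,0,0,0.04,0,-1,0,0,0.04,0,-1,0,0,0.04,0,-1,0,0,0.04,0]

```text
clock: 10.95
position: [0.5504, 0.1708, 0.2266]
ee_rot: [0.0, 1.0, 0.0, 0.0]
contact_force: [-0.8, -0.6, 5.8]
width: 0.0256
gripper_force: 61.4
```

>>> send_rows:
  steps: [-1,0,0,0.04,0,-1,0,0,0.04,0,-1,0,0,0.04,0,-1,0,0,0.04,0,-1,0,0,0.04,0,-1,0,0,0.04,0,-1,0,0,0.04,0,-1,0,0,0.04,0,-1,0,0,0.04,0,-1,0,0,0.04,0]

```text
clock: 11.95
position: [0.5504, 0.1708, 0.2221]
ee_rot: [0.0, 1.0, 0.0, 0.0]
contact_force: [-1.2, -0.8, 3.9]
width: 0.0251
gripper_force: 61.4
```

>>> send_rows:
  steps: [-1,0,0,0.03,0,-1,0,0,0.03,0,-1,0,0,0.03,0,-1,0,0,0.03,0,-1,0,0,0.03,0,-1,0,0,0.03,0]

```text
clock: 12.55
position: [0.5503, 0.1708, 0.2203]
ee_rot: [0.0, 1.0, 0.0, 0.0]
contact_force: [-0.7, -0.5, 2.6]
width: 0.025
gripper_force: 61.4
```

>>> send_rows:
  steps: [-1,0,0,0.015,0,-1,0,0,0.015,0,-1,0,0,0.015,0,-1,0,0,0.015,0,-1,0,0,0.015,0,-1,0,0,0.015,0,-1,0,0,0.015,0,-1,0,0,0.015,0,-1,0,0,0.015,0,-1,0,0,0.015,0,-1,0,0,0.015,0,-1,0,0,0.015,0]

```text
clock: 13.75
position: [0.5503, 0.1708, 0.2186]
ee_rot: [0.0, 1.0, 0.0, 0.0]
contact_force: [1.0, 0.5, 1.5]
width: 0.0256
gripper_force: 61.2
```

>>> send_rows:
  steps: [-1,0,0,0.012,0,-1,0,0,0.012,0,-1,0,0,0.012,0,-1,0,0,0.012,0,-1,0,0,0.012,0,-1,0,0,0.012,0,-1,0,0,0.012,0,-1,0,0,0.012,0,-1,0,0,0.012,0,-1,0,0,0.012,0,-1,0,0,0.012,0,-1,0,0,0.012,0]

```text
clock: 14.95
position: [0.5503, 0.1708, 0.2171]
ee_rot: [0.0, 1.0, 0.0, 0.0]
contact_force: [-0.1, 0.5, 2.3]
width: 0.0252
gripper_force: 61.2
```

Not in the tight stretch yet. I continue slowly.

>>> send_rows:
  steps: [-1,0,0,0.012,0,-1,0,0,0.012,0,-1,0,0,0.012,0,-1,0,0,0.012,0,-1,0,0,0.012,0,-1,0,0,0.012,0,-1,0,0,0.012,0,-1,0,0,0.012,0]

```text
clock: 15.75
position: [0.5502, 0.1708, 0.2162]
ee_rot: [0.0, 1.0, 0.0, 0.0]
contact_force: [-0.2, 0.4, 2.8]
width: 0.0252
gripper_force: 61.2
```

>>> send_rows:
  steps: [-1,0,0,0.012,0,-1,0,0,0.012,0,-1,0,0,0.012,0,-1,0,0,0.012,0,-1,0,0,0.012,0,-1,0,0,0.012,0,-1,0,0,0.012,0,-1,0,0,0.012,0]

```text
clock: 16.55
position: [0.5503, 0.1708, 0.2154]
ee_rot: [0.0, 1.0, 0.0, 0.0]
contact_force: [-0.8, 0.0, 5.8]
width: 0.0257
gripper_force: 61.2
```

>>> send_rows:
  steps: [-1,0,0,0.012,0,-1,0,0,0.012,0,-1,0,0,0.012,0,-1,0,0,0.012,0,-1,0,0,0.012,0,-1,0,0,0.012,0,-1,0,0,0.012,0,-1,0,0,0.012,0]

```text
clock: 17.35
position: [0.5503, 0.1708, 0.2146]
ee_rot: [0.0, 1.0, 0.0, 0.0]
contact_force: [-1.2, 0.7, 4.9]
width: 0.0257
gripper_force: 61.3
```

>>> send_rows:
  steps: [-1,0,0,0.012,0,-1,0,0,0.012,0,-1,0,0,0.012,0,-1,0,0,0.012,0,-1,0,0,0.012,0,-1,0,0,0.012,0,-1,0,0,0.012,0,-1,0,0,0.012,0]

```text
clock: 18.15
position: [0.5504, 0.1708, 0.2138]
ee_rot: [0.0, 1.0, 0.0, 0.0]
contact_force: [-0.8, -0.2, 6.5]
width: 0.0255
gripper_force: 61.4
```

>>> send_rows:
  steps: [-1,0,0,0.012,0,-1,0,0,0.012,0,-1,0,0,0.012,0,-1,0,0,0.012,0,-1,0,0,0.012,0,-1,0,0,0.012,0,-1,0,0,0.012,0,-1,0,0,0.012,0,-1,0,0,0.012,0,-1,0,0,0.012,0]

```text
clock: 19.15
position: [0.5504, 0.1709, 0.2128]
ee_rot: [0.0, 1.0, 0.0, 0.0]
contact_force: [-1.1, -0.5, 7.6]
width: 0.0255
gripper_force: 61.5
```

>>> send_rows:
  steps: [-1,0,0,0.012,0,-1,0,0,0.012,0,-1,0,0,0.012,0,-1,0,0,0.012,0,-1,0,0,0.012,0,-1,0,0,0.012,0,-1,0,0,0.012,0,-1,0,0,0.012,0,-1,0,0,0.012,0,-1,0,0,0.012,0]

```text
clock: 20.15
position: [0.5504, 0.1708, 0.2117]
ee_rot: [-0.0, 1.0, 0.0, 0.0]
contact_force: [-1.1, -0.4, 8.7]
width: 0.0249
gripper_force: 61.6
```

Net force is about 10–11 N and steady. I keep the same speed.

>>> send_rows:
  steps: [-1,0,0,0.012,0,-1,0,0,0.012,0,-1,0,0,0.012,0,-1,0,0,0.012,0,-1,0,0,0.012,0,-1,0,0,0.012,0,-1,0,0,0.012,0,-1,0,0,0.012,0,-1,0,0,0.012,0,-1,0,0,0.012,0]

```text
clock: 21.15
position: [0.5504, 0.1708, 0.2105]
ee_rot: [-0.0, 1.0, 0.0, 0.0]
contact_force: [-1.9, 0.2, 8.0]
width: 0.0253
gripper_force: 61.6
```

>>> send_rows:
  steps: [-1,0,0,0.012,0,-1,0,0,0.012,0,-1,0,0,0.012,0,-1,0,0,0.012,0,-1,0,0,0.012,0,-1,0,0,0.012,0,-1,0,0,0.012,0,-1,0,0,0.012,0,-1,0,0,0.012,0,-1,0,0,0.012,0]

```text
clock: 22.15
position: [0.5504, 0.1708, 0.2091]
ee_rot: [0.0, 1.0, 0.0, 0.0]
contact_force: [-1.3, -0.2, 7.3]
width: 0.0255
gripper_force: 61.6
```

>>> send_rows:
  steps: [-1,0,0,0.012,0,-1,0,0,0.012,0,-1,0,0,0.012,0,-1,0,0,0.012,0,-1,0,0,0.012,0,-1,0,0,0.012,0,-1,0,0,0.012,0,-1,0,0,0.012,0,-1,0,0,0.012,0,-1,0,0,0.012,0]

```text
clock: 23.15
position: [0.5503, 0.1708, 0.2076]
ee_rot: [0.0, 1.0, 0.0, 0.0]
contact_force: [-0.9, 0.3, 6.0]
width: 0.0251
gripper_force: 61.6
```

>>> send_rows:
  steps: [-1,0,0,0.015,0,-1,0,0,0.015,0,-1,0,0,0.02,0,-1,0,0,0.02,0,-1,0,0,0.02,0,-1,0,0,0.02,0,-1,0,0,0.02,0,-1,0,0,0.02,0,-1,0,0,0.025,0,-1,0,0,0.025,0]

```text
clock: 24.15
position: [0.5503, 0.1708, 0.2055]
ee_rot: [0.0, 1.0, 0.0, 0.0]
contact_force: [-1.0, -0.5, 5.9]
width: 0.0255
gripper_force: 61.6
```

>>> send_rows:
  steps: [-1,0,0,0.03,0,-1,0,0,0.03,0,-1,0,0,0.03,0,-1,0,0,0.03,0,-1,0,0,0.03,0,-1,0,0,0.03,0]

```text
clock: 24.75
position: [0.5503, 0.1709, 0.2035]
ee_rot: [0.0, 1.0, 0.0, 0.0]
contact_force: [0.4, -0.5, 5.4]
width: 0.0254
gripper_force: 61.6
```

>>> send_rows:
  steps: [-1,0,0,0.04,0,-1,0,0,0.04,0,-1,0,0,0.04,0,-1,0,0,0.04,0,-1,0,0,0.04,0,-1,0,0,0.04,0]

```text
clock: 25.35
position: [0.5503, 0.1708, 0.2011]
ee_rot: [0.0, 1.0, 0.0, 0.0]
contact_force: [-0.4, -0.1, 5.0]
width: 0.0252
gripper_force: 61.6
```

>>> send_rows:
  steps: [-1,0,0,0.05,0,-1,0,0,0.05,0,-1,0,0,0.05,0,-1,0,0,0.05,0,-1,0,0,0.05,0,-1,0,0,0.05,0,-1,0,0,0.05,0,-1,0,0,0.05,0,-1,0,0,0.05,0,-1,0,0,0.05,0,-1,0,0,0.05,0,-1,0,0,0.05,0]

```text
clock: 26.55
position: [0.5503, 0.1708, 0.1953]
ee_rot: [0.0, 1.0, 0.0, 0.0]
contact_force: [-0.2, -0.3, 6.0]
width: 0.0254
gripper_force: 61.6
```

>>> send_rows:
  steps: [-1,0,0,0.05,0,-1,0,0,0.05,0,-1,0,0,0.05,0,-1,0,0,0.05,0,-1,0,0,0.05,0,-1,0,0,0.05,0,-1,0,0,0.05,0,-1,0,0,0.05,0,-1,0,0,0.05,0,-1,0,0,0.05,0,-1,0,0,0.05,0,-1,0,0,0.05,0]

```text
clock: 27.75
position: [0.5503, 0.1709, 0.1893]
ee_rot: [0.0, 1.0, 0.0, 0.0]
contact_force: [-0.8, -1.1, 6.1]
width: 0.0252
gripper_force: 61.6
```

>>> send_rows:
  steps: [-1,0,0,0.04,0,-1,0,0,0.04,0,-1,0,0,0.04,0,-1,0,0,0.04,0,-1,0,0,0.04,0,-1,0,0,0.04,0,-1,0,0,0.04,0,-1,0,0,0.04,0,-1,0,0,0.04,0,-1,0,0,0.04,0,-1,0,0,0.04,0,-1,0,0,0.04,0]

```text
clock: 28.95
position: [0.5503, 0.1708, 0.1842]
ee_rot: [0.0, 1.0, 0.0, 0.0]
contact_force: [-0.7, -0.3, 4.8]
width: 0.0254
gripper_force: 61.5
```

>>> send_rows:
  steps: [-1,0,0,0.04,0,-1,0,0,0.04,0,-1,0,0,0.04,0,-1,0,0,0.04,0,-1,0,0,0.04,0,-1,0,0,0.04,0,-1,0,0,0.04,0,-1,0,0,0.04,0,-1,0,0,0.04,0]

```text
clock: 29.85
position: [0.5503, 0.1708, 0.1807]
ee_rot: [0.0, 1.0, 0.0, 0.0]
contact_force: [-0.5, 0.5, 4.1]
width: 0.0256
gripper_force: 61.4
```

>>> send_rows:
  steps: [-1,0,0,0.03,0,-1,0,0,0.03,0,-1,0,0,0.03,0,-1,0,0,0.03,0,-1,0,0,0.03,0,-1,0,0,0.03,0,-1,0,0,0.03,0]

```text
clock: 30.55
position: [0.5503, 0.1708, 0.1785]
ee_rot: [0.0, 1.0, 0.0, -0.0]
contact_force: [0.1, 0.7, 2.7]
width: 0.0255
gripper_force: 61.3
```

Run:
```python
from h import *
a=snap('side','s4');s=get_state();print(s['position'],s['contact_force'])
W=cv2.resize(a['color'][140:225,255:320],None,fx=7,fy=7,interpolation=cv2.INTER_NEAREST);cv2.imwrite('pics/c4.png',W[:,:,::-1])
```

```text
[0.55022326 0.17082228 0.17842282] [0.40464261 0.43896808 0.96288724]
```

View pics/c4.png

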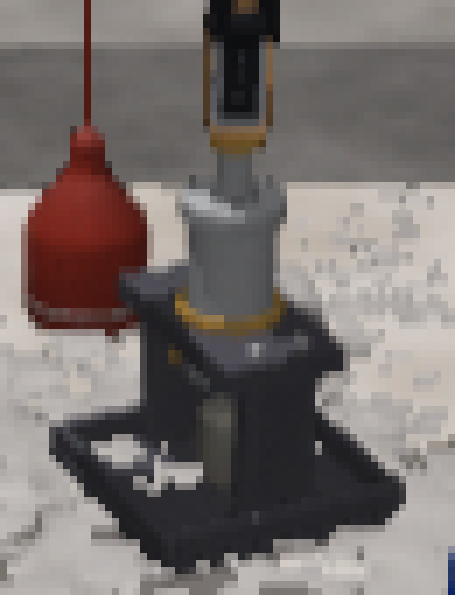

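A grey core shows under the saddle at about side pixel (286,197–210). I check by projection whether it rests on the tray.

Run:
```python
from h import *
d=load('s4')
for z in(.005,.015,.041,.06,.08):print(z,proj(d,(.5503,.1578,z)),proj(d,(.5503,.1708,z)))
np.set_printoptions(linewidth=200)
g=d['color'][190:214,280:292].mean(2).astype(int)
for i,r in enumerate(g):print(190+i,r)
```

```text
0.005 [286.16912032 210.48173524] [285.84474976 208.41283203]
0.015 [286.26304067 207.61747794] [285.93662874 205.56565373]
0.041 [286.51061639 200.0672437 ] [286.17879438 198.06134013]
0.06 [286.69469309 194.45351817] [286.35882129 192.48260313]
0.08 [286.89141028 188.45429976] [286.55118487 186.52157307]
190 [ 46  32  31  35  64  81  81  80  81  81  99 135]
191 [47 40 31 32 44 63 81 81 81 81 83 87]
192 [39 48 54 32 39 43 59 76 74 68 63 58]
193 [37 43 67 58 40 40 40 53 53 48 43 39]
194 [37 38 52 58 63 39 40 39 40 39 40 40]
195 [38 36 36 43 53 37 38 39 41 39 40 40]
196 [36 36 36 38 37 50 59 50 42 36 38 39]
197 [37 37 37 38 61 65 71 66 49 32 38 39]
198 [38 37 37 54 71 73 72 74 52 32 39 39]
199 [38 37 37 51 77 79 86 88 56 31 38 39]
200 [37 37 37 45 65 74 86 86 56 31 38 39]
201 [37 37 39 47 58 67 75 74 51 33 38 39]
202 [36 37 41 48 59 66 69 69 50 34 38 39]
203 [40 41 44 49 60 64 66 68 45 34 38 40]
204 [44 44 44 50 59 64 66 66 39 35 39 39]
205 [43 44 44 49 59 62 64 64 38 35 39 39]
206 [138 139 138 139  59  62  64  63  39  36  38  38]
207 [180 179 178 177  58  60  63  62  38  37  39  38]
208 [186 184 183 117  50  59  61  61  38  37  38  38]
209 [123 121 119  43  45  44  53  52  33  37  38  37]
210 [44 45 44 44 44 41 46 46 33 37 39 37]
211 [44 44 45 45 43 45 45 44 40 38 39 38]
212 [44 44 44 45 45 43 44 44 36 38 39 38]
213 [43 44 44 44 45 44 44 39 35 44 43 66]
```

The core stands on the tray floor: its top face is at rows 196–200 and its bottom at 209.5, which matches z 5–41 mm. I push a little further, gently, for margin on the disc.

>>> send_rows:
  steps: [-1,0,0,0.015,0,-1,0,0,0.015,0,-1,0,0,0.015,0,-1,0,0,0.015,0,-1,0,0,0.015,0,-1,0,0,0.015,0,-1,0,0,0.015,0,-1,0,0,0.015,0]

```text
clock: 31.4
position: [0.5502, 0.1708, 0.1774]
ee_rot: [0.0, 1.0, 0.0, -0.0]
contact_force: [0.3, 1.2, 2.0]
width: 0.0257
gripper_force: 61.0
```

>>> send_rows:
  steps: [-1,0,0,0.015,0,-1,0,0,0.015,0,-1,0,0,0.015,0,-1,0,0,0.015,0,-1,0,0,0.015,0,-1,0,0,0.015,0]

```text
clock: 32.0
position: [0.5502, 0.1708, 0.1765]
ee_rot: [0.0, 1.0, 0.0, -0.0]
contact_force: [0.3, 0.9, 2.3]
width: 0.0255
gripper_force: 61.0
```

>>> send_rows:
  steps: [-1,0,0,0.01,0,-1,0,0,0.01,0,-1,0,0,0.01,0,-1,0,0,0.01,0,-1,0,0,0.01,0,-1,0,0,0.01,0]

```text
clock: 32.6
position: [0.5502, 0.1708, 0.1758]
ee_rot: [0.0, 1.0, 0.0, -0.0]
contact_force: [-0.3, 0.6, 1.0]
width: 0.0255
gripper_force: 61.0
```

>>> send_rows:
  steps: [-1,0,0,0.01,0,-1,0,0,0.01,0,-1,0,0,0.01,0,-1,0,0,0.01,0,-1,0,0,0.01,0]

```text
clock: 33.1
position: [0.5502, 0.1708, 0.1754]
ee_rot: [0.0, 1.0, 0.0, -0.0]
contact_force: [0.3, 0.5, 2.1]
width: 0.0257
gripper_force: 61.0
```

>>> send_rows:
  steps: [-1,0,0,-0.3,0,-1,0,0,-0.7,0,-1,0,0,-1.5,0,-1,0,0,-2,0,-1,0,0,-2.5,0,-1,0,0,-2.5,0,-1,0,0,-0.5,0,-1,0,0,0,0,-1,0,0,0,0]

```text
clock: 34.0
position: [0.5494, 0.1706, 0.274]
ee_rot: [0.0, 1.0, 0.0, -0.001]
contact_force: [0.4, 0.2, -2.2]
width: 0.0251
gripper_force: 60.7
```

>>> send_rows:
  steps: [-1,-0.3,2,0,0,-1,-0.3,3.5,0,0,-1,-0.3,3.5,0,0,-1,-0.3,3.5,0,0,-1,-0.3,3.5,0,0,-1,-0.3,3.5,0,0,-1,-0.3,3.5,0,0,-1,0,3.5,0,0,-1,0,3.5,0,0,-1,0,2,0,0,-1,0,0,0,0,-1,0,0,0,0]

```text
clock: 35.2
position: [0.5287, -0.1488, 0.2739]
ee_rot: [-0.001, 1.0, -0.0, -0.001]
contact_force: [-0.4, 0.1, -2.4]
width: 0.0253
gripper_force: 60.5
```

>>> send_rows:
  steps: [-1,0,0.1,3,0,-1,0,0,3,0,-1,0,0,2.5,0,-1,0,0,1.5,0,-1,0,0,0,0,-1,0,0,0,0]

```text
clock: 35.8
position: [0.5295, -0.1491, 0.1754]
ee_rot: [-0.0, 1.0, 0.001, -0.0]
contact_force: [-0.5, -0.1, -0.7]
width: 0.0255
gripper_force: 60.4
```

Run:
```python
from h import *
a=snap('side','s5');s=get_state();print(s['position'],s['contact_force'],s['ee_rot'].round(4))
p=s['position'];print('foot',proj(a,(p[0],p[1],p[2]-.1064)),'hole',proj(a,(.529,-.1497,.045)))
W=cv2.resize(a['color'][205:290,260:325],None,fx=7,fy=7,interpolation=cv2.INTER_NEAREST);cv2.imwrite('pics/c5.png',W[:,:,::-1])
```

```text
[ 0.53006841 -0.14955782  0.17621064] [-0.17199379 -0.0475883  -1.93323832] [2.e-04 1.e+00 9.e-04 6.e-04]
foot [288.43407853 250.76463026] hole [287.66430931 259.42830258]
```

View pics/c5.png

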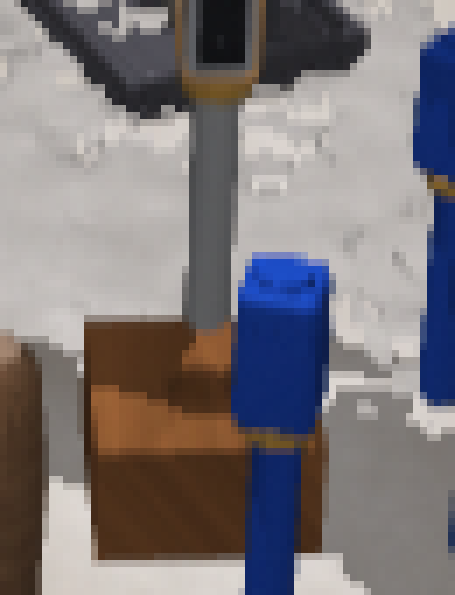

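The foot (column about 289.4, bottom row 251) is above the hole (left edge about 283.5, centre about 288.5), so it needs to go about 2 mm in −x. I correct and lower slowly.

>>> send_rows:
  steps: [-1,-0.18,0,0.8,0,-1,0,0,0.8,0,-1,0,0,0.3,0,-1,0,0,0.2,0,-1,0,0,0.2,0,-1,0,0,0.2,0,-1,0,0,0.2,0,-1,0,0,0.2,0,-1,0,0,0.2,0,-1,0,0,0.2,0]

```text
clock: 36.85
position: [0.5277, -0.1502, 0.1423]
ee_rot: [0.0, 1.0, 0.0, 0.0]
contact_force: [-0.5, -0.7, -1.9]
width: 0.0253
gripper_force: 60.5
```

Inside by about 9 mm with no contact. I lower it further.

>>> send_rows:
  steps: [-1,0,0,0.4,0,-1,0,0,0.4,0,-1,0,0,0.4,0,-1,0,0,0.4,0,-1,0,0,0.4,0,-1,0,0,0.3,0,-1,0,0,0.2,0,-1,0,0,0.1,0]

```text
clock: 37.65
position: [0.5276, -0.1502, 0.1162]
ee_rot: [-0.0, 1.0, 0.0, -0.0]
contact_force: [0.0, 0.6, -1.5]
width: 0.0252
gripper_force: 60.5
```

>>> send_rows:
  steps: [-1,0,0,0.1,0,-1,0,0,0.05,0,-1,0,0,0.05,0]

```text
clock: 37.95
position: [0.5277, -0.1502, 0.1145]
ee_rot: [0.0, 1.0, 0.0, 0.0]
contact_force: [-0.6, 0.0, -1.8]
width: 0.0252
gripper_force: 60.5
```

>>> send_rows:
  steps: [-1,0,0,0.05,0,-1,0,0,0.05,0,-1,0,0,0,0]

```text
clock: 38.25
position: [0.5277, -0.1502, 0.1135]
ee_rot: [0.0, 1.0, 0.0, 0.0]
contact_force: [-0.0, 0.0, -1.4]
width: 0.0254
gripper_force: 60.8
```

>>> send_rows:
  steps: [-1,0,0,0.04,0,-1,0,0,0.04,0,-1,0,0,0,0]

```text
clock: 38.55
position: [0.5279, -0.1502, 0.1134]
ee_rot: [0.0, 1.0, 0.0, 0.0]
contact_force: [-1.4, 0.4, 5.1]
width: 0.0253
gripper_force: 61.5
```

Seated on the hole's floor. I release symmetrically, rise and look.

>>> send_rows:
  steps: [0.3,0,0,0,0,0.3,0,0,0,0,0.3,0,0,0,0,0.3,0,0,0,0,0.3,0,0,-1,0,0.3,0,0,-3,0,0.3,0,0,-4,0,0.3,0,0,-4,0,0.3,0,0,-3,0,0.3,0,0,0,0]

```text
clock: 39.55
position: [0.5302, -0.1512, 0.2685]
ee_rot: [0.002, 1.0, 0.0, 0.005]
contact_force: [0.5, -0.1, -0.3]
width: 0.0558
gripper_force: 0.0
```

Run:
```python
from h import *
a=snap('side','s6');s=get_state();print(s['position'],s['contact_force'],s['width'])
W=cv2.resize(a['color'][150:290,235:345],None,fx=4,fy=4,interpolation=cv2.INTER_CUBIC);cv2.imwrite('pics/c6.png',W[:,:,::-1])
```

```text
[ 0.52894198 -0.15069861  0.26574015] [-0.49402801  0.33257671  0.26827912] 0.05619280779998623
```

View pics/c6.png

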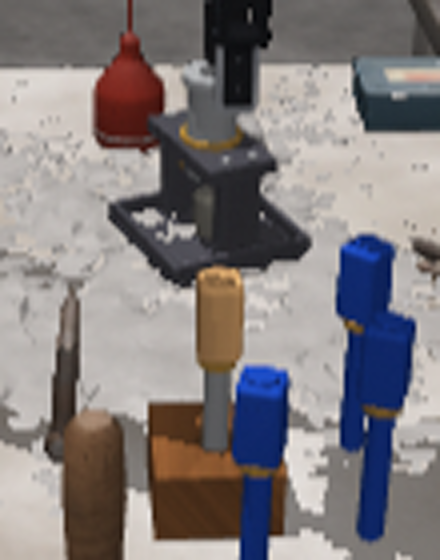

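The rod stands upright and released in the holder (handle at side pixel (290,228)). The core stands in the tray at (286,203), and the bystanders are undisturbed.

```bash
python3 -c "from rig import sign_off; print(sign_off())"
```

```text
the job is handed in; nothing more can be done
None
```

I handed the job in at about 40 s with the core in the catch tray, the disc down about 55 mm by my estimate, the push rod released upright in its holder, and the bystanders in the side view unmoved; net push readings peaked at about 11 N, and no verdict came back.

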